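# Glue-up in the trigger clamp

## Task

Take just the top wooden panel off the stack and lay it flat on the white clamping board, between the panel already lying against the fixed jaw and the open sliding jaw, square to that panel, so that the two will meet edge to edge with their sides flush. Then pump the clamp's trigger (move the sliding jaw in no other way) until its rubber pad has pushed the panels together and is itself pressed in by about half of its depth, but never nearly all the way, which would crush the joint. Finish while still squeezing the trigger, keeping that pressure on; leave the rest of the stack and the things around it alone.

Things in the scene. Friction and masses are not known exactly. Their poses are not given: they have to be found in the camera images.
- clamp: Black one-hand bar clamp on its side, screwed to a fixed white board. Frame in mm: toothed bar along y at x 0 (x -11..8, z 27..37); y 0 = rubber face of the fixed jaw; z 0 = bench, z up. Board x -34..132, y -84..250, top z 12. Housing x -33..39, y -66..-8, top z 54. Fixed jaw x 18..106, y -30..0, top z 42. Straight handle out to -x: x -128..-28, y -53..-35, z 20..44, trigger on its +y side.
- work_point (a point): Point on the top of the white board at [75, 120, 12] mm of the clamp's frame, in line with the middles of both jaw pads (pads 48 mm wide along x): where the middle of the added panel's underside ends up once the two panels are pushed together against the fixed jaw. Free room for a finger: 35 mm between the panel's near side and the bar.
- squeeze_point (a point): At [-58, -39.5, 32] mm of the clamp's frame: midway between handle back and trigger front (27 mm apart) when fully squeezed. A gripper pointing down, closing along the clamp's y, squeezes both about this point. At rest the trigger's front is 36 mm to +y of it, the handle's back always 13.5 mm to -y, so fingers opened to 80 mm or more can close here without moving the hand.
- trigger (a joint): Trigger angle: 0 out (sprung), 0.25 fully in, at its stop, parallel to the handle. Lever 8 mm thick, z 21..43 mm, about an upright pin at [28, -30] mm of the clamp, its end at x -110. Takes 3 to 18 N. A full squeeze draws the jaw 5 to 6 mm (the first maybe less), a pawl then holds it; let the trigger out fully between squeezes. Letting out under load, the jaw backs off 1 to 2 mm.
- jaw: Black sliding jaw with the toothed bar. Origin: middle of its front face, at x 75, z 24.5 mm of the clamp; axes as the clamp's; jaw x -21..102, top z 49. Slides only along the clamp's y, towards the fixed jaw (-y), with 5 N of drag. At the start 192 to 214 mm lie between its front face and the fixed jaw's face. Not to be pushed by hand.
- pad: Springy black rubber pad on the front of the sliding jaw, 48 x 21 mm. Origin: middle of its front face; axes as the clamp's. Unloaded it stands 14 mm proud (its origin 14 mm to -y of the jaw's); pressed, it sinks straight into the jaw, 2.5 N per mm. 7 mm in is right, 4 to 10 mm good, at 11 mm the joint is crushed. A full squeeze adds 4 to 6 mm.
- panel_top: Top panel of the stack: light wood, 64 (x) x 80 (y) x 15 mm, about 60 g. Origin: middle of its underside; z up. Grasp it across the 64 mm. In the clamp its 64 mm side lies along the clamp's x.
- panel_mid: Second panel of the stack, same size, directly under the top one; stays there. Origin: middle of its underside.
- panel_low: Lowest panel of the stack, same size, on the bench; stays there. Origin: middle of its underside.
- panel_first: Same sort of panel, loose, already lying on the clamping board against the fixed jaw, within 3 mm of it, middle near x 75, y 42 mm of the clamp. Origin: middle of its underside; x and y as the clamp's.
- tape_measure: Yellow tape measure, 64 x 84 x 35 mm, lying loose near the front edge between stack and clamp; leave alone. Origin: middle of its underside.
- sanding_block: Cork sanding block, 62 x 101 x 28 mm, lying loose left of the stack; leave alone. Origin: middle of its underside.
Mind the look-alikes: they are no part of the job. What is shaped like the panel_first but purple is not meant.

How it is judged:
By the outcome, as a careful person would: the job done as asked, in the order asked, and still so for the second after the job is handed in, while the arm keeps its last pose, push and grip.
It also fails if it takes over 67 s, if anything falls off the work surface, if the arm or the gripper's body presses on something with over 40 N, if the wrist force passes 120 N, or if a joint passes its speed limit or range.

## Robot

A 6-joint arm with a two-finger parallel gripper is mounted at the origin on a cart in front of the work surface, level with it; the furniture and walls round the work are solid. World frame = base frame: x ahead of the robot, y to its left, z up, the work surface at z = 0. Lengths are in mm, angles in rad, forces in N, time in s.
With the tool pointing down it reaches from about 350 to 775 mm from the base axis. Payload 7.3 kg.
Tool frame: the origin (TCP) lies at the very end of the fingers, on their centre line; the grasp point (between the pads) lies 19 mm behind it; z points along the fingers, y is the line along which they close (so a half turn about z gives the same grasp; the last joint's range is limited). The gripper opens to 92 mm and grips with 3 to 60 N. Pads are 19 mm wide; open, the fingers measure 130 mm over their backs; the gripper's body (75 mm by 190 mm) begins 47 mm behind the grasp point.
Start: joints at [-0.146, 0.342, 1.524, -0, 1.275, -0.146], TCP at [525.019, 0.019, 226.741] pointing down, gripper open.
Joint ranges: [-2.53, 2.53], [-0.77, 2.02], [0.04, 2.7], [-1, 4.14], [0.28, 2.66], [-3.11, 3.11]. Speed limits (rad/s): [2.57, 2.57, 3.14, 3.14, 3.14, 3.14].

## Interface

Orientations are given as [roll, pitch, yaw] about the fixed x, y, z axes, in that order (R = Rz(yaw) Ry(pitch) Rx(roll)).
In Python, from plant import get_obs, vision, workorder gives the robot as it stands.
- The arm moves only by the shell command python3 -m pendant 'ROWS' [OPENING]. ROWS is a JSON object of lists of equal length, an entry for each row: "dp": the shift along the tool's x, y, z in m, a list of three; "rotation": the turn, a rotation vector about the tool's x, y, z in rad, a list of three. A call has 1 to 8 rows; each row is the pose to reach, as a shift and turn from the pose commanded when the call began, along the tool's axes at that moment; what a row does not reach only later rows make up. A row lasts 1/8 s, in which the tool goes at most 62.5 mm and 10.7 degrees, less where a joint would pass 70% of its speed; a pose out of reach is approached as far as the arm can. A call with a gripper value outside its range is refused whole. OPENING is the finger opening in m, from 0 to 0.0918, set as the call begins (- or left out, the last holds). The fingers move at their own pace and stop on an object; the grip force is fixed at half the most. Time passes only in rows, so rows that repeat a pose let the fingers close. It gives the time, the measured TCP pose, the force, the opening and the grip force at its end, in the units of the state.
- get_obs(): the state, without advancing time (a new reading comes with each control period).
- vision.capture(name): name is "scene" or "side" or "wrist"; returns a dict with "pixels" (480x640x3 uint8, red, green, blue), "vfov" (degrees; the focal length in pixels is half the picture's height over the tangent of half this angle, whatever the lens; pixels are square), "cx", "cy" (the principal point, pixels), "pose" (4x4, takes a point from camera to world coordinates); the wrist camera has in their place "T_tool_cam" (4x4, takes a point from camera to tool coordinates, whose origin is the TCP and whose axes are the flange's). Camera axes: x right, y up, looking along -z (the intrinsics and any distortion apply to the point x, -y, -z); pixel columns grow to the right and rows downward; lengths in mm; the calibration is good to about 2 mm. A picture is of the moment at which its call begins: read the wrist's pose just before it. There is no depth.
- workorder.close_job(): hands the job in; it is judged then, once.
The state is a dict: "time": time; "joint_positions": joint angles; "dq": joint speeds; "tau": joint torques, N m; "tool_pos": TCP position; "tcp_rot": TCP orientation; "contact_force": force on the tool from outside, world axes, zero at the start; "moment": the same for the moment, N m; "grip_width": finger opening in mm; "finger_force": force on a finger pad.
Only numpy, scipy, OpenCV 4.12 (cv2) and the standard library are available. Lean on these libraries where they do the work, as an engineer would, in place of code of your own. Each camera call takes 0.05 s, during which the arm holds its last target. There are 200 camera calls.

## Working session

There is one attempt and no reset: what is moved stays moved. The work goes in short steps, Python scripts to look and compute and a shell command to move; the robot and the scene stay as the last step left them, time stands still between calls to the robot, and variables do not carry over. Pictures are saved under pics/ and viewed, at most 14 in all, crops included, and the job is handed in when it is done.

```bash
mkdir -p pics; ls; cat > h.py <<'E'
import numpy as np, cv2
from plant import get_obs, vision, workorder
from scipy.spatial.transform import Rotation as R
def cap(n,f=None):
    o=get_obs(); c=vision.capture(n)
    if 'pose' not in c:
        T=np.eye(4); T[:3,:3]=R.from_euler('xyz',o['tcp_rot']).as_matrix(); T[:3,3]=o['tool_pos']
        c['pose']=T@np.array(c['T_tool_cam'])
    c['pose']=np.array(c['pose'])
    if f: cv2.imwrite('pics/'+f,c['pixels'][:,:,::-1])
    return c
def K(c):
    f=240/np.tan(np.radians(c['vfov'])/2); return f
def cast(c,uv,z):
    uv=np.atleast_2d(np.array(uv,float)); f=K(c)
    dist=c.get('dist',None)
    d=np.c_[(uv[:,0]-c['cx'])/f,-(uv[:,1]-c['cy'])/f,-np.ones(len(uv))]@c['pose'][:3,:3].T
    o=c['pose'][:3,3]; return o+d*((z-o[2])/d[:,2])[:,None]
def proj(c,p):
    p=np.atleast_2d(np.array(p,float)); q=(p-c['pose'][:3,3])@c['pose'][:3,:3]; f=K(c)
    return np.c_[c['cx']+f*q[:,0]/-q[:,2], c['cy']-f*q[:,1]/-q[:,2]]
E
python3 - <<'E'
from h import *
for n in ('scene','side','wrist'):
    c=cap(n,n+'0.png'); print(n,[k for k in c],c['vfov'],c['cx'],c['cy'],c['pose'].round(2).tolist(),[ (k,c[k]) for k in c if k not in('pixels','pose','vfov','cx','cy')])
a=[cv2.imread('pics/%s0.png'%n) for n in('scene','side')]
E
```

```text
pics
scene ['pixels', 'vfov', 'cx', 'cy', 'pose'] 43.23449728781188 324.997642332358 248.02979742385256 [[-0.59, 0.44, -0.68, -442.54], [-0.81, -0.32, 0.49, 767.98], [0.0, 0.84, 0.54, 797.88], [0.0, 0.0, 0.0, 1.0]] []
side ['pixels', 'vfov', 'cx', 'cy', 'pose'] 55.66802750986344 324.8778033510301 243.61927820658926 [[-0.99, 0.08, -0.08, 421.88], [-0.11, -0.64, 0.76, 890.49], [0.01, 0.76, 0.64, 733.24], [0.0, 0.0, 0.0, 1.0]] []
wrist ['pixels', 'vfov', 'cx', 'cy', 'T_tool_cam', 'pose'] 70.82216814773977 323.6538221957352 237.15476134356672 [[1.0, 0.0, 0.0, 525.49], [-0.0, 0.97, 0.25, 67.41], [-0.0, -0.25, 0.97, 384.02], [0.0, 0.0, 0.0, 1.0]] [('T_tool_cam', array([[-5.42067574e-04,  9.67967481e-01,  2.51075011e-01,
         6.73601267e+01],
       [ 9.99999844e-01,  5.58584419e-04,  5.48018138e-06,
         6.32362684e-01],
       [-1.34941952e-04,  2.51074975e-01, -9.67967633e-01,
        -1.57861997e+02],
       [ 0.00000000e+00,  0.00000000e+00,  0.00000000e+00,
         1.00000000e+00]]))]
```

View pics/scene0.png

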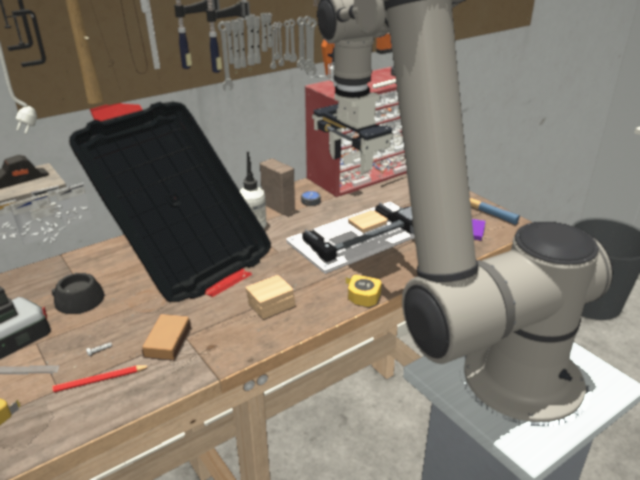

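View pics/side0.png

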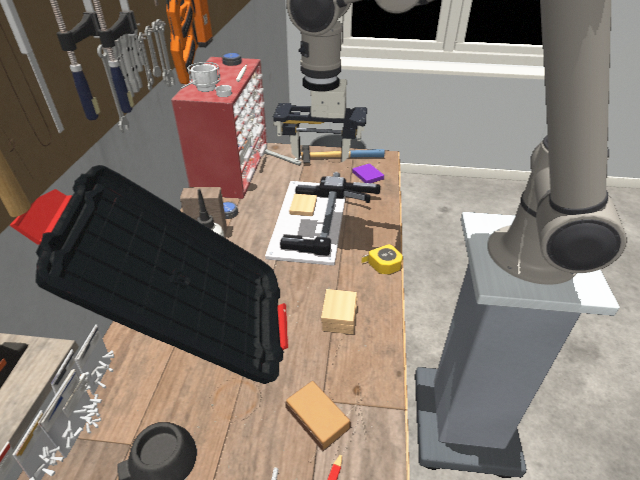

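View pics/wrist0.png

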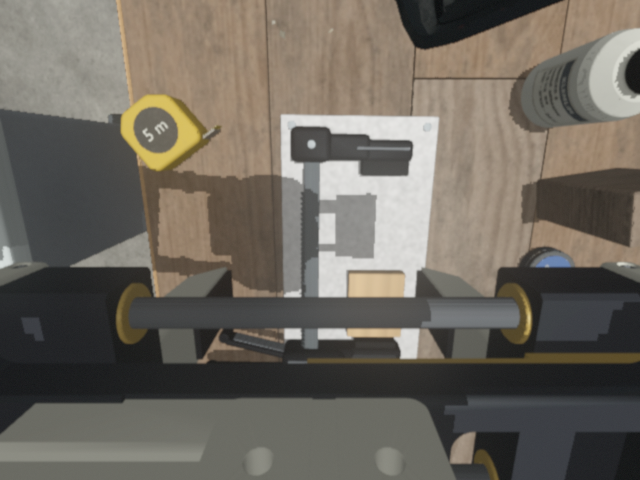

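```bash
python3 - <<'E'
from h import *
c=cap('side')
for n,uv,z in [('stacktop',(340,300),45),('purple',(369,173),15),('tape',(385,258),30),('cork',(318,405),28),('first',(303,205),27),('jaw',(305,240),49),('fixed',(335,187),42)]: print(n,cast(c,uv,z).round(0))
E
```

```text
stacktop [[452. 252.  45.]]
purple [[ 410. -302.   15.]]
tape [[360.  94.  30.]]
cork [[469. 481.  28.]]
first [[580. -96.  27.]]
jaw [[550.  75.  49.]]
fixed [[ 501. -171.   42.]]
```

```bash
python3 -m pendant '{"dp":[[-0.06,0,0],[-0.12,0.02,0],[-0.14,0.02,0],[-0.14,0.02,0],[-0.14,0.02,0]],"rotation":[[0,0,0],[0,0,0],[0,0,0],[0,0,0],[0,0,0]]}' -; python3 - <<'E'
from h import *
cap('wrist','w1.png'); o=get_obs(); print(o)
E
```

```text
time: 0.82
tool_pos: [544.7, -138.6, 226.6]
tcp_rot: [-3.141, -0.001, 1.572]
contact_force: [0.2, 0.9, -0.0]
grip_width: 92.1
finger_force: 0.0
{'time': 0.875, 'joint_positions': array([-3.85458203e-01,  4.10391487e-01,  1.41942338e+00,  4.83853265e-04,
        1.31217649e+00, -3.86981968e-01]), 'dq': array([ 0.00667569, -0.00045665, -0.0042234 , -0.00372748, -0.00194618,
       -0.00148807]), 'tau': array([-6.21472076e-01, -4.66739523e+01, -2.48259366e+01,  3.08795320e-02,
        5.56868745e-02,  5.83483270e-03]), 'tool_pos': array([ 544.78040201, -138.43747351,  226.81005772]), 'tcp_rot': array([-3.14139992e+00, -5.83605727e-04,  1.57219620e+00]), 'contact_force': array([ 0.19405946,  0.14555556, -0.47265008]), 'moment': array([ 0.03141736,  0.03809601, -0.06747356]), 'finger_force': 0.0, 'grip_width': 92.14830951133152}
```

View pics/w1.png

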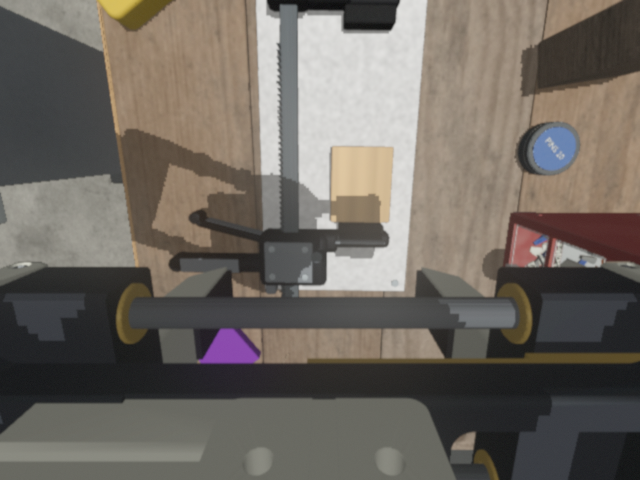

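```bash
cat >> h.py <<'E'
def quad(c,z,box,lo=(8,60,60),hi=(28,200,255)):
    "min area rect of wood colour in box, rectified to mm at plane z"
    h=cv2.cvtColor(c['pixels'],cv2.COLOR_RGB2HSV); m=cv2.inRange(h,lo,hi)
    k=np.zeros_like(m); x0,y0,x1,y1=box; k[y0:y1,x0:x1]=m[y0:y1,x0:x1]
    k=cv2.morphologyEx(k,cv2.MORPH_OPEN,np.ones((3,3)))
    cs,_=cv2.findContours(k,cv2.RETR_EXTERNAL,cv2.CHAIN_APPROX_NONE); q=max(cs,key=cv2.contourArea).reshape(-1,2)
    P=cast(c,q,z)[:,:2]; r=cv2.minAreaRect(P.astype(np.float32))
    return r,q,P
E
python3 - <<'E'
from h import *
import pickle
c=cap('wrist'); pickle.dump((c,get_obs()),open('w1.pkl','wb'))
hs=cv2.cvtColor(c['pixels'],cv2.COLOR_RGB2HSV)
for p in [(360,180),(375,212),(340,215),(340,100),(450,200),(230,200)]: print(p,hs[p[1],p[0]])
r,q,P=quad(c,27,(315,130,410,235)); print('first',r,cv2.boxPoints(r).round(1).tolist(),q.min(0),q.max(0))
# board edges
b=cv2.inRange(hs,(0,0,150),(180,40,255))
def edge(rows,side):
    pts=[]
    for y in rows:
        x=np.where(b[y,255:440])[0]+255
        if len(x): pts.append((x.min()-.5 if side<0 else x.max()+.5,y))
    W=cast(c,pts,12)[:,:2]; l=cv2.fitLine(W.astype(np.float32),cv2.DIST_HUBER,0,.01,.01).ravel(); 
    if l[1]<0:l[:2]*=-1
    return l
for s,rows in ((1,list(range(40,140))+list(range(145,205))),(-1,range(20,190))):
    l=edge(rows,s); print('edge',s,l.round(2),'angle',np.degrees(np.arctan2(-l[0],l[1])), 'x at y=-100',l[2]+(-100-l[3])*l[0]/l[1])
# bottom edge
pts=[]
for x in range(335,385):
    y=np.where(b[250:310,x])[0]
    if len(y): pts.append((x,250+y.max()+.5))
W=cast(c,pts,12)[:,:2]; l=cv2.fitLine(W.astype(np.float32),cv2.DIST_HUBER,0,.01,.01).ravel(); print('bottom',l, np.degrees(np.arctan(l[1]/l[0])))
E
```

```text
(360, 180) [ 18  71 218]
(375, 212) [ 17  74 138]
(340, 215) [ 17  75 143]
(340, 100) [ 20   4 211]
(450, 200) [ 16  44 150]
(230, 200) [14 69 93]
first ((584.22509765625, -107.55914306640625), (62.514442443847656, 78.4029312133789), 0.04915899783372879) [[552.9000244140625, -68.4000015258789], [553.0, -146.8000030517578], [615.5, -146.6999969482422], [615.4000244140625, -68.30000305175781]] [331 147] [392 222]
edge 1 [ 1.000e-02  1.000e+00  6.442e+02 -4.389e+01] angle -0.64691883 x at y=-100 643.56696
edge -1 [ 2.0000e-02  1.0000e+00  4.7737e+02 -1.3120e+01] angle -1.0426804 x at y=-100 475.7865
bottom [ 9.9957401e-01 -2.9185345e-02  5.8799146e+02 -2.3379071e+02] -1.6724346
```

```bash
cat >> h.py <<'E'
def sub(c,seg,z,w=6,ch=2):
    "sub-pixel edge near pixel segment (x0,y0,x1,y1): line fit in mm at z -> point (mid), direction angle deg, rms. ch: 2=blue"
    g=cv2.GaussianBlur(c['pixels'][:,:,ch].astype(np.float32),(0,0),1)
    a,b=np.array(seg[:2],float),np.array(seg[2:],float); n=int(np.hypot(*(b-a))); t=(b-a)/np.hypot(*(b-a)); nn=np.array([-t[1],t[0]])
    s=np.arange(-w,w+.01,.25); pts=[]
    for i in range(n+1):
        p=a+t*i; L=(p+s[:,None]*nn).astype(np.float32)
        v=cv2.remap(g,L[:,:1],L[:,1:],cv2.INTER_LINEAR).ravel(); d=np.abs(np.gradient(v)); k=d>d.max()*.5
        pts.append(p+nn*(s[k]*d[k]).sum()/d[k].sum())
    W=cast(c,pts,z)[:,:2].astype(np.float32); l=cv2.fitLine(W,cv2.DIST_HUBER,0,.01,.01).ravel()
    r=(W-l[2:])@np.array([-l[1],l[0]]); return l[2:],np.degrees(np.arctan2(l[1],l[0])),np.sqrt((r**2).mean())
E
python3 - <<'E'
from h import *
import pickle
c,o=pickle.load(open('w1.pkl','rb'))
for n,s,z in [('panL',(331,152,331,190),27),('panR',(392,152,392,190),27),('panTop',(336,146,387,146),27),('panBot',(336,222,375,222),27),
  ('boardR',(424,25,412,200),12),('boardL',(257,30,261,130),12),('boardB',(335,290,385,291),12),('boardB2',(330,290,390,290),12),('barR',(298,10,298,140),37),('barR2',(298,60,298,225),37),
  ('jawfix',(335,228,383,228),42),('jawfixb',(335,246,383,246),42),('housR',(326,238,326,278),54),('housL',(261,238,261,278),54),('housT',(265,232,315,230),54),('housB',(265,285,320,285),54)]:
    m,a,e=sub(c,s,z); print(n,np.round(m,1),round(a,2),round(e,2))
im=c['pixels'][130:300,160:430,::-1]; cv2.imwrite('pics/w1c.png',cv2.resize(im,None,fx=2.9,fy=2.9,interpolation=cv2.INTER_CUBIC))
E
```

```text
panL [550.6 -93. ] -89.87 0.09
panR [616.2 -97. ] 88.97 0.16
panTop [584.  -67.2] -1.3 0.14
panBot [ 580.  -146.7] -1.12 1.05
boardR [643.  -38.1] 89.19 0.12
boardL [478.4   0.8] 89.13 0.16
boardB [ 585.6 -232.8] -0.76 0.24
boardB2 [ 592.7 -232.8] -1.11 0.2
barR [520.4 -12.6] 89.16 0.74
barR2 [520.  -40.7] 89.3 0.28
jawfix [ 581.5 -144.4] -0.05 2.13
jawfixb [ 582.3 -170.9] -0.14 0.8
housR [ 547.9 -180. ] 89.96 0.76
housL [ 483.8 -181. ] -89.79 0.71
housT [ 513.5 -148.2] 0.47 1.73
housB [ 511.7 -208.2] -5.68 0.87
```

View pics/w1c.png

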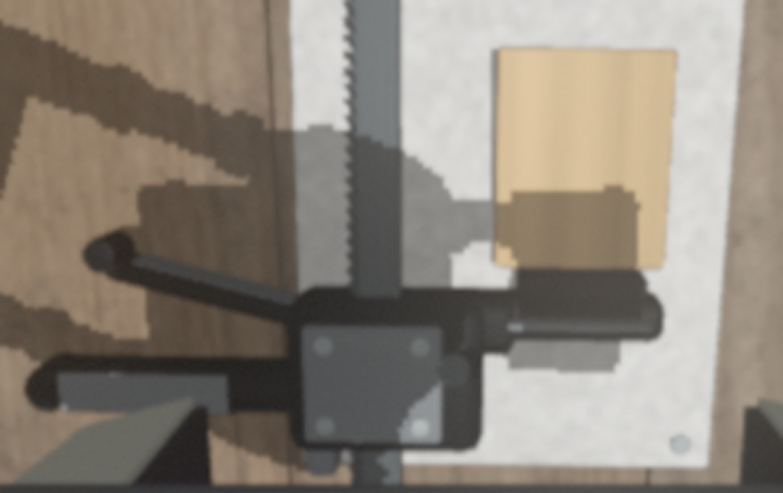

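```bash
python3 -m pendant '{"dp":[[0.06,-0.015,0],[0.12,-0.035,0],[0.18,-0.055,0],[0.24,-0.075,0],[0.29,-0.09,0],[0.315,-0.095,0],[0.315,-0.095,0],[0.315,-0.095,0]],"rotation":[[0,0,0],[0,0,0],[0,0,0],[0,0,0],[0,0,0],[0,0,0],[0,0,0],[0,0,0]]}' -; python3 - <<'E'
from h import *
import pickle
c=cap('wrist','w2.png'); o=get_obs(); pickle.dump((c,o),open('w2.pkl','wb')); print(o['tool_pos'],o['tcp_rot'])
print(proj(c,[[452,252,45]]))
E
```

```text
time: 1.92
tool_pos: [449.9, 174.9, 226.8]
tcp_rot: [3.141, 0.0, 1.572]
contact_force: [0.4, -0.4, 0.0]
grip_width: 91.7
finger_force: 0.0
[450.04341827 174.51760882 226.79798808] [3.14135383e+00 3.06916548e-04 1.57069455e+00]
[[325.17711789 139.13789452]]
```

View pics/w2.png

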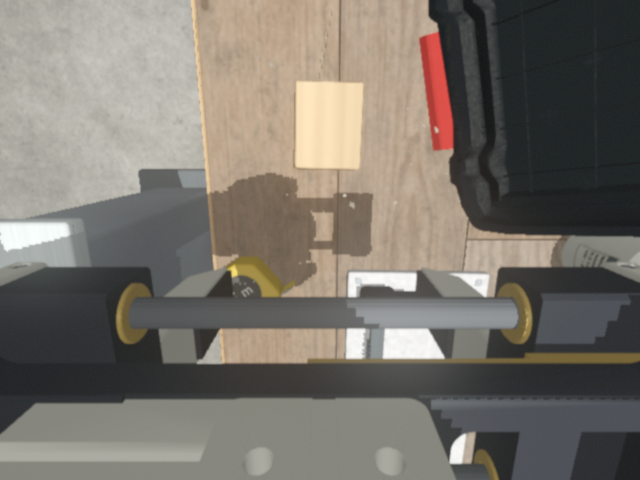

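Candidates: the stack at wrist (329,125) / side (340,305), three light-wood layers; panel_first on the board at side (303,205); the purple plate at side (369,173); the cork block at side (318,413). I choose the stack and check it in a close crop.

```bash
python3 - <<'E'
from h import *
import pickle
c,o=pickle.load(open('w2.pkl','rb'))
for n,s in [('L',(296,88,294,160)),('R',(363,90,361,160)),('T',(302,81,358,82)),('B',(300,167,355,169))]:
    m,a,e=sub(c,s,45); print(n,np.round(m,1),round(a,2),round(e,2))
r,q,P=quad(c,45,(280,65,380,185)); print(r)
s=cv2.imread('pics/side0.png')[270:345,290:390]; w=c['pixels'][65:185,270:390,::-1]
cv2.imwrite('pics/c.png',np.hstack([cv2.resize(s,(533,400),interpolation=2),cv2.resize(w,(267,400),interpolation=2)[:, :267]]))
E
```

```text
L [423.8 263.4] 88.21 0.07
R [486.1 267.9] 88.74 0.27
T [464.8 302.9] -1.33 0.25
B [459.2 225. ] -0.59 0.17
((447.76708984375, 263.0359802246094), (109.28753662109375, 80.17987060546875), 89.23033905029297)
```

View pics/c.png

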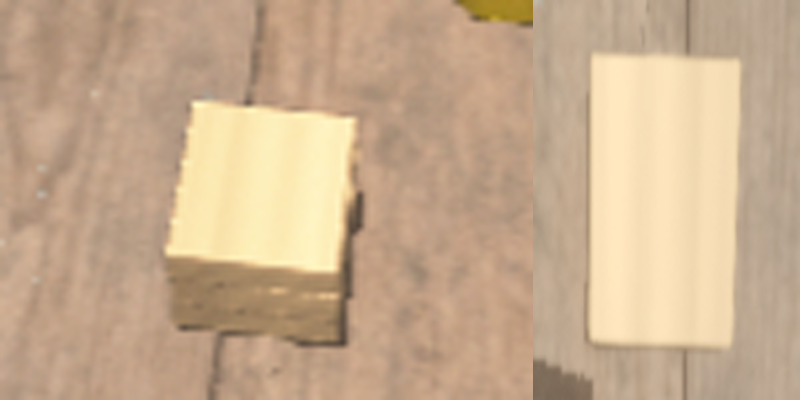

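```bash
python3 - <<'E'
from h import *
import pickle
c,o=pickle.load(open('w2.pkl','rb')); s=cap('side')
def ray(c,uv):
    a=cast(c,uv,0)[0]; p=c['pose'][:3,3]; d=(a-p)/np.linalg.norm(a-p); return p,d
def tri(u,v):
    p,d=ray(c,u);q,e=ray(s,v); A=np.c_[d,-e]; t=np.linalg.lstsq(A,q-p,rcond=None)[0]; x,y=p+t[0]*d,q+t[1]*e; return ((x+y)/2).round(1),np.linalg.norm(x-y).round(1)
k=100/533; S=lambda x,y:(290+x*k,270+y*75/400)
# wrist corners by HSV-free: crop corners
W=lambda x,y:(270+(x-533)*120/267,65+y*120/400)
for n,a,b in [('far R(+x,-y)',W(727,347),S(192,102)),('far L',W(590,343),S(356,118)),('near R(+x,+y)',W(740,59),S(168,254)),('near L',W(592,55),S(336,271))]: print(n,tri(a,b))
E
```

```text
far R(+x,-y) (array([483.8, 223.5,  43.4]), np.float64(0.1))
far L (array([420.8, 224.5,  43.2]), np.float64(3.9))
near R(+x,+y) (array([485.6, 302.6,  44.1]), np.float64(3.1))
near L (array([423.5, 303.5,  44. ]), np.float64(3.4))
```

```bash
python3 -m pendant '{"dp":[[0.05,0.005,0],[0.089,0.005,0.03],[0.089,0.005,0.08],[0.089,0.005,0.13],[0.089,0.005,0.165],[0.089,0.005,0.185],[0.089,0.005,0.193],[0.089,0.005,0.193]],"rotation":[[0,0,0.022],[0,0,0.022],[0,0,0.022],[0,0,0.022],[0,0,0.022],[0,0,0.022],[0,0,0.022],[0,0,0.022]]}' -
```

```text
time: 3.02
tool_pos: [455.4, 263.5, 33.7]
tcp_rot: [-3.141, 0.0, 1.548]
contact_force: [0.3, 0.3, -0.1]
grip_width: 91.7
finger_force: 0.0
```

```bash
python3 -m pendant '{"dp":[[0,0,0],[0,0,0],[0,0,0],[0,0,0],[0,0,0],[0,0,0]],"rotation":[[0,0,0],[0,0,0],[0,0,0],[0,0,0],[0,0,0],[0,0,0]]}' 0.05; python3 -m pendant '{"dp":[[0,0,-0.005],[0,0,-0.015],[0,0,-0.045],[0,0,-0.07],[0,0,-0.07]],"rotation":[[0,0,0],[0,0,0],[0,0,0],[0,0,0],[0,0,0]]}' -
python3 - <<'E'
from h import *
import pickle
a=cap('side'); b=cap('wrist','w3.png'); o=get_obs(); pickle.dump((a,b,o),open('s3.pkl','wb')); print(o['tool_pos'],o['grip_width'],o['finger_force'],o['contact_force'])
cv2.imwrite('pics/s3.png',cv2.resize(a['pixels'][190:350,270:430,::-1],(600,600),interpolation=2))
print(proj(a,[o['tool_pos'],[455,264,30],[455,264,45]]))
E
```

```text
time: 3.78
tool_pos: [455.2, 264.1, 34.2]
tcp_rot: [3.141, -0.0, 1.549]
contact_force: [-0.6, -0.1, 5.5]
grip_width: 63.3
finger_force: 30.0
time: 4.4
tool_pos: [456.2, 264.6, 105.8]
tcp_rot: [3.137, -0.002, 1.549]
contact_force: [0.8, -0.6, -1.3]
grip_width: 63.8
finger_force: 30.0
[454.73333375 263.9170045  103.47499147] 63.52683308172405 29.999811351299286 [-0.47098264 -0.00354067 -0.92222552]
[[339.0342176  283.70372959]
 [337.72284846 309.06854812]
 [337.9522021  304.10535552]]
```

View pics/s3.png

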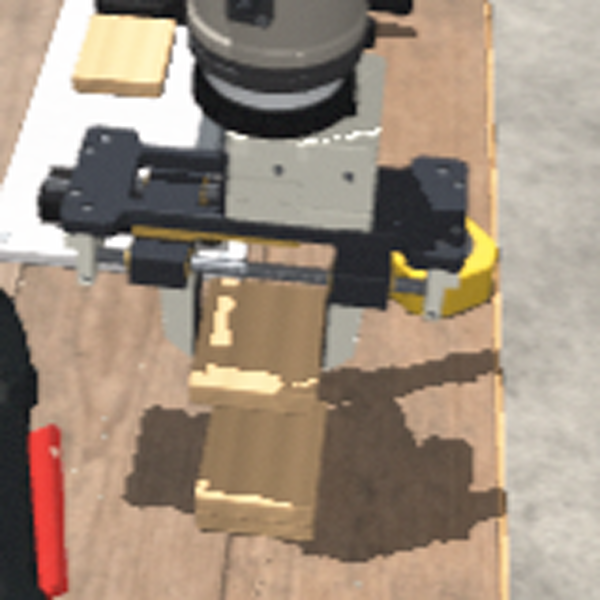

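```bash
python3 -m pendant '{"dp":[[-0.03,0.015,0],[-0.075,0.035,0],[-0.125,0.06,0],[-0.175,0.085,0],[-0.225,0.11,0],[-0.265,0.128,0],[-0.2825,0.1364,0],[-0.2825,0.1364,0]],"rotation":[[0,0,-0.007],[0,0,-0.007],[0,0,-0.007],[0,0,-0.007],[0,0,-0.007],[0,0,-0.007],[0,0,-0.007],[0,0,-0.007]]}' -; python3 - <<'E'
from h import *
import pickle
t=[]
for i in range(6):
    a=cap('side'); o=get_obs(); t.append(np.r_[o['tool_pos'],o['tcp_rot'][2]])
print(np.mean(t,0),np.std(t,0),o['grip_width'])
cv2.imwrite('pics/s4.png',cv2.resize(a['pixels'][120:280,240:400,::-1],(600,600),interpolation=2))
E
```

```text
time: 5.5
tool_pos: [584.8, -21.8, 102.6]
tcp_rot: [-3.14, -0.001, 1.554]
contact_force: [0.8, 0.1, -0.9]
grip_width: 63.8
finger_force: 30.0
[584.5016511  -20.01202063 103.41363625   1.55699496] [0.1834416  0.31878406 0.34016887 0.00080785] 63.494168572702485
```

View pics/s4.png

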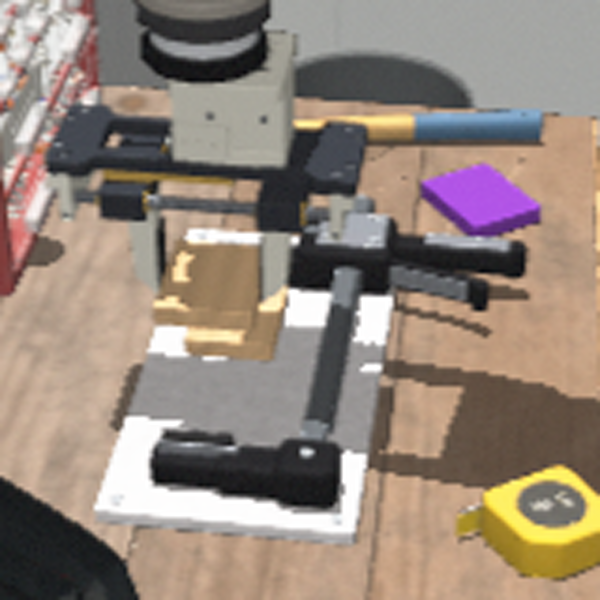

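```bash
python3 -m pendant '{"dp":[[-0.001,0.0009,0.025],[-0.001,0.0009,0.055],[-0.001,0.0009,0.075],[-0.001,0.0009,0.083],[-0.001,0.0009,0.0865],[-0.001,0.0009,0.0865],[-0.001,0.0009,0.0865]],"rotation":[[0,0,0],[0,0,0],[0,0,0],[0,0,0],[0,0,0],[0,0,0],[0,0,0]]}' -; python3 - <<'E'
from h import *
t=[]
for i in range(6):
    a=cap('side'); o=get_obs(); t.append(np.r_[o['tool_pos'],o['tcp_rot'][2],o['contact_force']])
print(np.mean(t,0).round(3))
E
```

```text
time: 6.68
tool_pos: [586.6, -22.4, 18.0]
tcp_rot: [3.14, 0.0, 1.556]
contact_force: [0.3, -0.4, -0.3]
grip_width: 63.5
finger_force: 30.0
[ 5.86324e+02 -2.24920e+01  1.77070e+01  1.55600e+00 -2.58000e-01
 -7.30000e-02 -7.38000e-01]
```

```bash
python3 -m pendant '{"dp":[[0.001,-0.0008,0.001],[0.001,-0.0008,0.002],[0.001,-0.0008,0.003],[0.001,-0.0008,0.003]],"rotation":[[0,0,0],[0,0,0],[0,0,0],[0,0,0]]}' -; python3 - <<'E'
from h import *
t=[]
for i in range(4):
    a=cap('side'); o=get_obs(); t.append(np.r_[o['tool_pos'],o['tcp_rot'][2],o['contact_force']])
print(np.mean(t,0).round(3))
E
```

```text
time: 7.48
tool_pos: [585.3, -21.4, 16.2]
tcp_rot: [3.141, 0.0, 1.556]
contact_force: [-5.5, 0.9, 15.2]
grip_width: 63.7
finger_force: 30.0
[585.297 -21.372  16.166   1.556  -5.724   0.713  15.174]
```

```bash
python3 -m pendant '{"dp":[[0,0,-0.001],[0,0,-0.001],[0,0,-0.001],[0,0,-0.001],[0,0,-0.001]],"rotation":[[0,0,0],[0,0,0],[0,0,0],[0,0,0],[0,0,0]]}' 0.080;  python3 -m pendant '{"dp":[[0,0,-0.02],[0,0,-0.06],[-0.03,0,-0.12],[-0.08,0,-0.17],[-0.12,0,-0.21],[-0.12,0,-0.21],[-0.12,0,-0.21]],"rotation":[[0,0,0],[0,0,0],[0,0,0],[0,0,0],[0,0,0],[0,0,0],[0,0,0]]}' -; python3 - <<'E'
from h import *
import pickle
c=cap('wrist','w5.png'); o=get_obs(); pickle.dump((c,o),open('w5.pkl','wb')); print(o['tool_pos'],o['tcp_rot'])
E
```

```text
time: 8.3
tool_pos: [585.2, -21.4, 15.1]
tcp_rot: [-3.141, -0.0, 1.556]
contact_force: [0.4, 0.3, 0.1]
grip_width: 79.9
finger_force: 0.0
time: 9.18
tool_pos: [583.1, -141.2, 224.6]
tcp_rot: [-3.141, -0.001, 1.555]
contact_force: [1.0, 0.6, -0.6]
grip_width: 79.9
finger_force: 0.0
[ 582.82229096 -140.42714872  223.7521694 ] [-3.13926915e+00 -1.36921963e-03  1.55599456e+00]
```

View pics/w5.png

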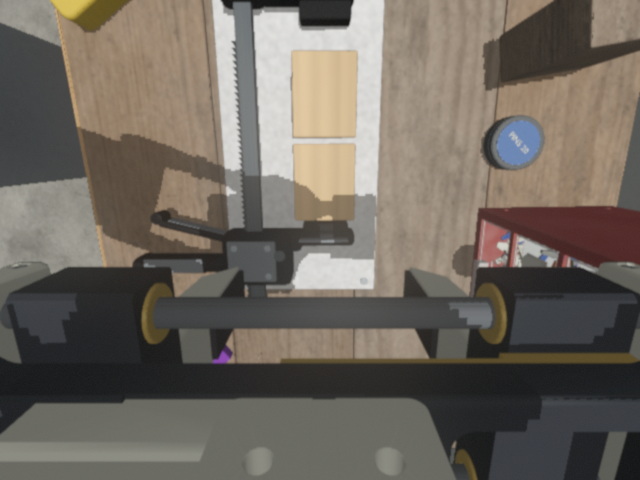

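```bash
python3 - <<'E'
from h import *
import pickle
c,o=pickle.load(open('w5.pkl','rb'))
for n,s,z in [('aL',(292,56,293,132),27),('aR',(356,56,355,132),27),('aT',(297,51,352,51),27),('aB',(297,136,352,136),27),
 ('fL',(294,148,295,185),27),('fR',(355,148,354,185),27),('fT',(299,144,350,144),27),('boardR',(382,30,376,200),12),('boardL',(216,30,222,130),12),('barR',(256,30,260,180),37),('boardB',(300,289,365,289),12),
 ('jawpadfront',(303,25,348,25),24.5)]:
    m,a,e=sub(c,s,z,w=4); print(n,np.round(m,1),round(a,2),round(e,2))
E
```

```text
aL [553.1 -24.2] 88.04 0.44
aR [617.9 -21.8] 89.09 0.15
aT [589.3  18.2] -0.99 0.07
aB [594.  -62.6] -0.25 0.18
fL [552.4 -91.2] 89.98 0.76
fR [616.5 -91.2] 88.77 0.12
fT [584.3 -67.3] 0.01 0.16
boardR [643.1 -40.6] 89.2 0.18
boardL [478.4  -4.3] 89.05 0.1
barR [521.9 -48.3] 89.49 0.25
boardB [ 600.8 -232.9] -0.89 0.03
jawpadfront [590.4  38.6] -1.08 0.17
```

```bash
python3 -m pendant '{"dp":[[-0.006,-0.016,0.01],[-0.012,-0.032,0.02],[-0.018,-0.048,0.03],[-0.024,-0.064,0.04],[-0.03,-0.08,0.05],[-0.036,-0.096,0.06],[-0.042,-0.115,0.07],[-0.047,-0.131,0.08]],"rotation":[[0,0,0.18],[0,0,0.36],[0,0,0.54],[0,0,0.72],[0,0,0.9],[0,0,1.08],[0,0,1.26],[0,0,1.42]]}' 0.0918; python3 -m pendant '{"dp":[[0,0,0],[0,0,0],[0,0,0],[0,0,0]],"rotation":[[0,0,0.151],[0,0,0.151],[0,0,0.151],[0,0,0.151]]}' -; python3 - <<'E'
from h import *
t=[]
for i in range(6):
    a=cap('wrist'); o=get_obs(); t.append(np.r_[o['tool_pos'],o['tcp_rot'],o['grip_width']])
print(np.mean(t,0).round(3), o['joint_positions'].round(2))
s=cap('side')
cv2.imwrite('pics/x6.png',np.hstack([cv2.resize(s['pixels'][140:290,250:410,::-1],(400,375)),cv2.resize(a['pixels'][:,:,::-1],(400,375))]))
E
```

```text
time: 10.22
tool_pos: [450.4, -184.6, 143.3]
tcp_rot: [-3.139, 0.003, 0.132]
contact_force: [-0.3, -0.6, -0.5]
grip_width: 92.1
finger_force: 0.0
time: 10.72
tool_pos: [451.9, -186.0, 145.0]
tcp_rot: [-3.141, 0.0, -0.013]
contact_force: [-0.2, 0.2, -0.6]
grip_width: 91.9
finger_force: 0.0
[ 4.51852e+02 -1.86310e+02  1.45199e+02  0.00000e+00 -0.00000e+00
 -1.40000e-02  9.16230e+01] [-0.55  0.36  1.74  0.    1.04  1.04]
```

View pics/x6.png

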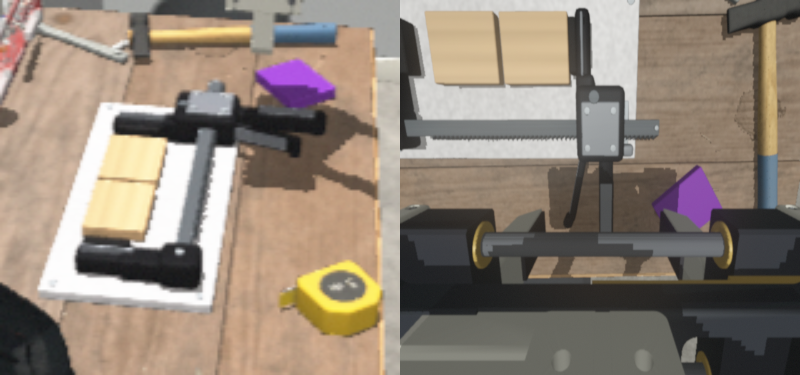

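```bash
cat >> h.py <<'E'
def barend(c,box=None):
    pass
E
python3 - <<'E'
from h import *
import pickle
c=cap('wrist'); pickle.dump((c,get_obs()),open('w6.pkl','wb'))
h=cv2.cvtColor(c['pixels'],cv2.COLOR_RGB2HSV); m=cv2.inRange(h,(125,100,60),(165,255,255)); m[300:]=0
cs,_=cv2.findContours(m,0,2); q=max(cs,key=cv2.contourArea).reshape(-1,2); P=cast(c,q,15); print('purple max y',P[P[:,1].argmax()].round(0),'xrange',P[:,0].min().round(0),P[:,0].max().round(0))
for n,uv,z in [('hand right edge tip',(339,265),44),('handle left',(319,265),44),('trig',(288,230),43),('barend',(412,163),37)]: print(n,cast(c,uv,z).round(1))
T=lambda x,y,z:[509.8+x*.9999+y*.0145,-147.7+y-.0145*x,z]
print(proj(c,[T(-58,-53,44),T(-58,-35,44),T(-58,-3.5,43),T(-33,-8,54),T(39,-66,54)]).round(0))
E
```

```text
purple max y [ 423. -258.   15.] xrange 392.0 465.0
hand right edge tip [[ 429.  -198.3   44. ]]
handle left [[ 429.3 -182.1   44. ]]
trig [[ 458.5 -158.1   43. ]]
barend [[ 508.7 -255.2   37. ]]
[[341. 239.]
 [318. 239.]
 [279. 238.]
 [282. 210.]
 [362. 107.]]
```

```bash
python3 -m pendant '{"dp":[[0,0,0.03],[0,0,0.07],[0,0,0.1],[0,0,0.12],[0,0,0.129],[0,0,0.129],[0,0,0.129]],"rotation":[[0,0,0],[0,0,0],[0,0,0],[0,0,0],[0,0,0],[0,0,0],[0,0,0]]}' 0.088; python3 - <<'E'
from h import *
import pickle
t=[]
for i in range(5):
    a=cap('wrist'); o=get_obs(); t.append(np.r_[o['tool_pos'],o['tcp_rot'],o['grip_width'],o['contact_force']])
print(np.mean(t,0).round(3))
s=cap('side'); sc=cap('scene'); pickle.dump((a,s,sc,o),open('s7.pkl','wb'))
cv2.imwrite('pics/x7.png',np.hstack([cv2.resize(s['pixels'][170:270,260:367,::-1],(400,375)),cv2.resize(a['pixels'][:,:,::-1],(400,375))]))
E
```

```text
time: 12.0
tool_pos: [452.4, -186.8, 17.0]
tcp_rot: [3.141, -0.001, -0.015]
contact_force: [-0.4, 0.4, 0.1]
grip_width: 88.5
finger_force: 0.0
[ 4.52235e+02 -1.86675e+02  1.69450e+01  3.14100e+00 -1.00000e-03
 -1.50000e-02  8.81130e+01  4.28000e-01  3.43000e-01  7.80000e-02]
```

View pics/x7.png

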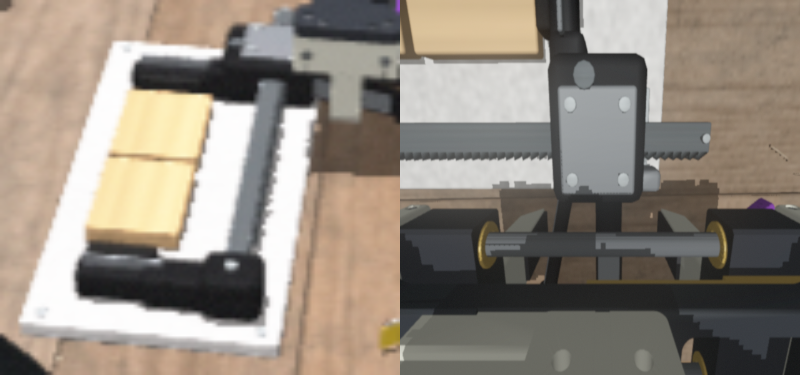

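```bash
cat >> h.py <<'E'
def bar(c):
    p=c['pixels'][160:190].astype(float).mean(0); r=(p[:,0]-p[:,2])/p[:,0]
    # walk right from col 440
    x=np.arange(640); k=[i for i in range(470,639) if r[i]<.12<=r[i+1]]
    if not k: return None
    i=k[-1]; u=i+(.12-r[i])/(r[i+1]-r[i]); return -cast(c,(u,175),37)[0][1]   # mm, grows as the jaw closes
def meas():
    o=get_obs(); b=[bar(cap('wrist')) for _ in range(2)]; s=cap('side')
    h=cv2.cvtColor(s['pixels'],cv2.COLOR_RGB2HSV); m=cv2.inRange(h,(10,70,150),(25,200,255)); k=np.zeros_like(m); k[190:238,275:325]=m[190:238,275:325]
    # bottom edge of panel_top in side view (near +y)
    e=sub(s,(289,233.5,306,235),27,w=4,ch=0)
    print('bar',np.round(b,2),'panel edge',np.round(e[0],2),round(e[2],2),'t',round(o['time'],2),'w',round(o['grip_width'],1),'ff',o['finger_force'],'F',np.round(o['contact_force'],1),'p',np.round(o['tool_pos'],1))
E
python3 -c "
from h import *
meas()"
python3 -m pendant '{"dp":[[0,0,0],[0,0,0],[0,0,0],[0,0,0],[0,0,0],[0,0,0],[0,0,0],[0,0,0]],"rotation":[[0,0,0],[0,0,0],[0,0,0],[0,0,0],[0,0,0],[0,0,0],[0,0,0],[0,0,0]]}' 0.024
python3 -c "
from h import *
meas()"
python3 -m pendant '{"dp":[[0,0,0],[0,0,0],[0,0,0],[0,0,0],[0,0,0],[0,0,0]],"rotation":[[0,0,0],[0,0,0],[0,0,0],[0,0,0],[0,0,0],[0,0,0]]}' 0.088
python3 -c "
from h import *
meas()"

```

```text
bar [256.61 256.65] panel edge [580.98  27.83] 5.81 t 12.35 w 88.3 ff 0.0 F [ 0.1 -0.2  0.7] p [ 451.9 -186.5   16.5]
time: 13.5
tool_pos: [450.5, -186.4, 15.8]
tcp_rot: [-3.141, 0.003, -0.015]
contact_force: [-5.5, -0.5, -0.3]
grip_width: 26.4
finger_force: 30.0
bar [261.69 261.71] panel edge [574.9  25.9] 2.24 t 13.5 w 26.4 ff 30.001960694789886 F [-5.5 -0.5 -0.3] p [ 450.5 -186.4   15.8]
time: 14.4
tool_pos: [451.8, -186.6, 16.3]
tcp_rot: [3.141, -0.0, -0.015]
contact_force: [-0.2, -0.1, -0.9]
grip_width: 81.6
finger_force: 0.0
bar [261.71 261.69] panel edge [574.9   25.88] 2.24 t 14.4 w 81.6 ff 0.0 F [-0.2 -0.1 -0.9] p [ 451.8 -186.6   16.3]
```

```bash
Z='{"dp":1}'; 
python3 -m pendant '{"dp":[[0,0,0],[0,0,0],[0,0,0],[0,0,0],[0,0,0],[0,0,0],[0,0,0],[0,0,0]],"rotation":[[0,0,0],[0,0,0],[0,0,0],[0,0,0],[0,0,0],[0,0,0],[0,0,0],[0,0,0]]}' 0.024 | tail -2
python3 -m pendant '{"dp":[[0,0,0],[0,0,0],[0,0,0],[0,0,0],[0,0,0],[0,0,0]],"rotation":[[0,0,0],[0,0,0],[0,0,0],[0,0,0],[0,0,0],[0,0,0]]}' 0.088 | tail -2
python3 -c "
from h import *
meas()"
python3 -m pendant '{"dp":[[0,0,0],[0,0,0],[0,0,0],[0,0,0],[0,0,0],[0,0,0],[0,0,0],[0,0,0]],"rotation":[[0,0,0],[0,0,0],[0,0,0],[0,0,0],[0,0,0],[0,0,0],[0,0,0],[0,0,0]]}' 0.024 | tail -2
python3 -m pendant '{"dp":[[0,0,0],[0,0,0],[0,0,0],[0,0,0],[0,0,0],[0,0,0]],"rotation":[[0,0,0],[0,0,0],[0,0,0],[0,0,0],[0,0,0],[0,0,0]]}' 0.088 | tail -2
python3 - <<'E'
from h import *
meas(); import pickle
s=cap('side'); pickle.dump(s,open('s8.pkl','wb')); s0=pickle.load(open('s7.pkl','rb'))[1]
# panel/pad/jaw profile along clamp y line at clamp x=85, z27, in both views
def prof(s,x,z):
    ys=np.arange(60,215,.5); P=np.c_[509.8+x+ys*.0145,-147.7+ys-.0145*x,np.full(len(ys),z)]; uv=proj(s,P).astype(np.float32)
    v=cv2.remap(s['pixels'],uv[:,:1],uv[:,1:],1)[:,0].astype(float).sum(1); return ys,v
for n,q in (('start',s0),('now',s)):
    ys,v=prof(q,75,27); print(n,[(int(y),int(a)) for y,a in zip(ys[::6],v[::6])])
E
```

```text
grip_width: 26.4
finger_force: 30.0
grip_width: 82.2
finger_force: 0.0
bar [267.23 267.24] panel edge [575.91  22.36] 1.23 t 16.3 w 82.2 ff 0.0 F [-0.8  0.4 -0.6] p [ 451.8 -186.6   16.3]
grip_width: 26.5
finger_force: 30.0
grip_width: 81.9
finger_force: 0.0
bar [272.83 272.78] panel edge [577.24  17.37] 1.37 t 18.2 w 81.9 ff 0.0 F [-0.9  0.1 -0.9] p [ 451.9 -186.6   16.3]
start [(60, 675), (63, 674), (66, 676), (69, 676), (72, 674), (75, 674), (78, 631), (81, 485), (84, 473), (87, 532), (90, 654), (93, 676), (96, 679), (99, 679), (102, 678), (105, 678), (108, 678), (111, 678), (114, 679), (117, 680), (120, 678), (123, 678), (126, 679), (129, 682), (132, 680), (135, 678), (138, 678), (141, 678), (144, 678), (147, 677), (150, 678), (153, 676), (156, 676), (159, 676), (162, 680), (165, 615), (168, 520), (171, 433), (174, 400), (177, 367), (180, 292), (183, 187), (186, 164), (189, 161), (192, 292), (195, 495), (198, 363), (201, 316), (204, 249), (207, 177), (210, 137), (213, 143)]
now [(60, 676), (63, 677), (66, 677), (69, 676), (72, 674), (75, 674), (78, 630), (81, 483), (84, 474), (87, 532), (90, 652), (93, 675), (96, 679), (99, 680), (102, 677), (105, 676), (108, 676), (111, 679), (114, 680), (117, 680), (120, 678), (123, 677), (126, 677), (129, 674), (132, 677), (135, 679), (138, 679), (141, 678), (144, 678), (147, 677), (150, 675), (153, 676), (156, 676), (159, 667), (162, 599), (165, 402), (168, 227), (171, 156), (174, 156), (177, 394), (180, 493), (183, 338), (186, 305), (189, 227), (192, 161), (195, 139), (198, 137), (201, 109), (204, 91), (207, 83), (210, 79), (213, 76)]
```

```bash
cat >> h.py <<'E'
def gap():
    s=cap('side'); ys=np.arange(70,105,.1); e=[]
    for x in (60,75,90):
        P=np.c_[509.8+x+ys*.0145,-147.7+ys-.0145*x,np.full(len(ys),27)]; uv=proj(s,P).astype(np.float32)
        v=cv2.remap(s['pixels'],uv[:,:1],uv[:,1:],1)[:,0].astype(float).sum(1); k=np.where(v<620)[0]
        e.append((round(ys[k[0]],1),round(ys[k[-1]],1),int(v.min())) if len(k) else None)
    print('gap',e)
E
python3 -c "
from h import *
gap()"
python3 -m pendant '{"dp":[[0,0,0],[0,0,0],[0,0,0],[0,0,0],[0,0,0],[0,0,0],[0,0,0],[0,0,0]],"rotation":[[0,0,0],[0,0,0],[0,0,0],[0,0,0],[0,0,0],[0,0,0],[0,0,0],[0,0,0]]}' 0.024 | tail -2
python3 -c "
from h import *
meas();gap()"
python3 -m pendant '{"dp":[[0,0,0],[0,0,0],[0,0,0],[0,0,0],[0,0,0],[0,0,0]],"rotation":[[0,0,0],[0,0,0],[0,0,0],[0,0,0],[0,0,0],[0,0,0]]}' 0.088 | tail -2
python3 -c "
from h import *
meas();gap()"
```

```text
gap [(np.float64(80.2), np.float64(86.9), 443), (np.float64(78.2), np.float64(89.1), 456), (np.float64(79.9), np.float64(86.7), 450)]
grip_width: 26.9
finger_force: 30.0
bar [278.39 278.39] panel edge [576.94  17.18] 2.7 t 19.45 w 26.9 ff 30.001451075077057 F [-5.  -0.3 -0.4] p [ 450.4 -186.4   15.8]
gap [(np.float64(80.3), np.float64(86.9), 446), (np.float64(78.2), np.float64(89.1), 461), (np.float64(79.9), np.float64(86.9), 444)]
grip_width: 82.0
finger_force: 0.0
bar [278.35 278.39] panel edge [576.97  17.22] 2.96 t 20.4 w 82.0 ff 0.0 F [-0.2  1.1  0.2] p [ 451.8 -186.5   16.3]
gap [(np.float64(80.2), np.float64(86.9), 446), (np.float64(78.2), np.float64(89.1), 460), (np.float64(79.9), np.float64(86.9), 445)]
```

```bash

python3 -m pendant '{"dp":[[0,0,0],[0,0,0],[0,0,0],[0,0,0],[0,0,0],[0,0,0],[0,0,0],[0,0,0]],"rotation":[[0,0,0],[0,0,0],[0,0,0],[0,0,0],[0,0,0],[0,0,0],[0,0,0],[0,0,0]]}' 0.024 | tail -2
python3 -c "
from h import *
meas();gap()"
python3 -m pendant '{"dp":[[0,0,0],[0,0,0],[0,0,0],[0,0,0],[0,0,0],[0,0,0]],"rotation":[[0,0,0],[0,0,0],[0,0,0],[0,0,0],[0,0,0],[0,0,0]]}' 0.088 | tail -2
python3 - <<'E'
from h import *
meas();gap()
s=cap('side'); cv2.imwrite('pics/x9.png',cv2.resize(s['pixels'][180:270,265:345,::-1],(534,600),interpolation=2))
E
```

```text
grip_width: 26.5
finger_force: 30.0
bar [283.93 283.95] panel edge [577.99  24.85] 2.31 t 21.6 w 26.5 ff 30.00141441822052 F [-4.1 -0.9  0.3] p [ 450.4 -186.4   15.8]
gap [None, (np.float64(78.1), np.float64(84.9), 449), None]
grip_width: 81.7
finger_force: 0.0
bar [283.89 283.96] panel edge [577.89  24.81] 2.4 t 22.55 w 81.7 ff 0.0 F [-1.2 -0.7  0. ] p [ 451.8 -186.5   16.3]
gap [None, (np.float64(78.1), np.float64(84.9), 449), None]
```

View pics/x9.png

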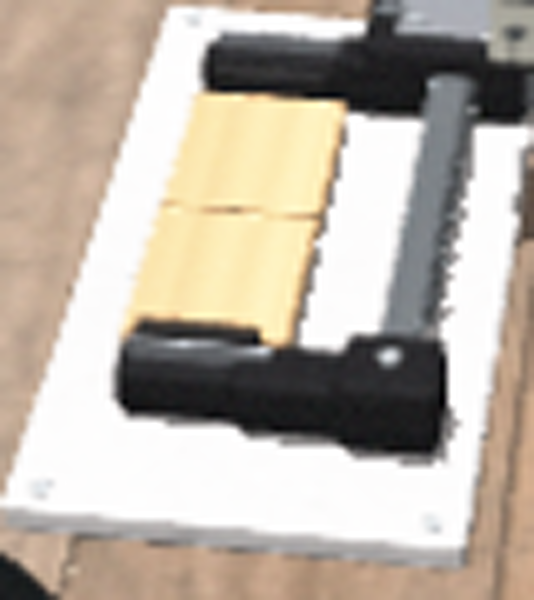

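```bash

python3 -m pendant '{"dp":[[0,0,0],[0,0,0],[0,0,0],[0,0,0],[0,0,0],[0,0,0],[0,0,0],[0,0,0]],"rotation":[[0,0,0],[0,0,0],[0,0,0],[0,0,0],[0,0,0],[0,0,0],[0,0,0],[0,0,0]]}' 0.024 | tail -2
python3 -c "
from h import *
meas();gap()
c=cap('wrist','w10.png')"
python3 -m pendant '{"dp":[[0,0,0],[0,0,0],[0,0,0],[0,0,0],[0,0,0],[0,0,0]],"rotation":[[0,0,0],[0,0,0],[0,0,0],[0,0,0],[0,0,0],[0,0,0]]}' 0.088 | tail -2
python3 - <<'E'
from h import *
meas();gap()
E
```

```text
grip_width: 26.6
finger_force: 30.0
bar [289.3  289.32] panel edge [577.99  22.25] 1.19 t 23.8 w 26.6 ff 30.002180635929108 F [-6.2 -1.4  0.1] p [ 450.3 -186.4   15.8]
gap [None, None, (np.float64(78.5), np.float64(79.5), 613)]
grip_width: 82.0
finger_force: 0.0
bar [288.35 288.34] panel edge [581.66  22.94] 2.02 t 24.8 w 82.0 ff 0.0 F [-0.2  0.1 -0.6] p [ 451.8 -186.5   16.3]
gap [None, None, (np.float64(78.5), np.float64(79.5), 613)]
```

```bash

python3 -m pendant '{"dp":[[0,0,0],[0,0,0],[0,0,0],[0,0,0],[0,0,0],[0,0,0],[0,0,0],[0,0,0]],"rotation":[[0,0,0],[0,0,0],[0,0,0],[0,0,0],[0,0,0],[0,0,0],[0,0,0],[0,0,0]]}' 0.032 | tail -2
python3 - <<'E'
from h import *
meas();gap()
s=cap('side'); a=cap('wrist'); sc=cap('scene')
T=lambda x,y,z:[509.8+x*.9999+y*.0145,-147.7+y-.0145*x,z]
print(proj(sc,[T(75,160,27)]))
cv2.imwrite('pics/x11.png',np.hstack([cv2.resize(s['pixels'][180:270,265:345,::-1],(400,450),interpolation=2),cv2.resize(a['pixels'][:,:,::-1],(400,450))]))
E
```

```text
grip_width: 32.2
finger_force: 4.8
bar [292.25 292.23] panel edge [579.8   19.11] 0.92 t 26.0 w 32.2 ff 4.793074429035187 F [-4.3 10.2  5.5] p [ 449.5 -183.9   15.8]
gap [None, None, (np.float64(78.8), np.float64(79.3), 617)]
[[328.62635824 230.6819699 ]]
```

View pics/x11.png

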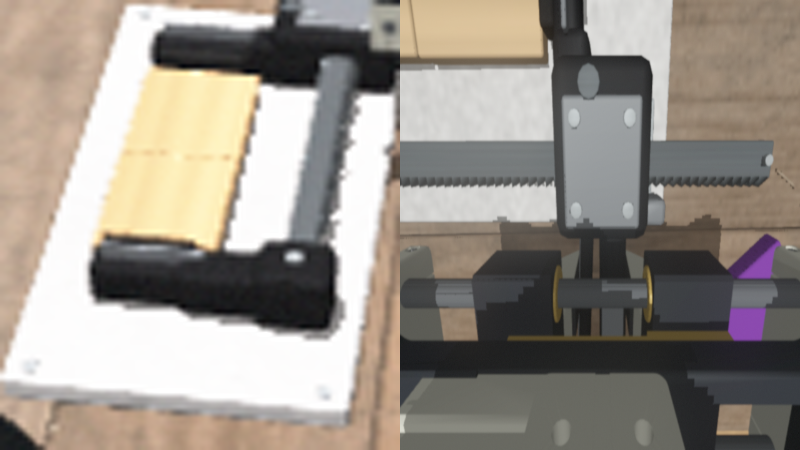

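```bash

python3 -m pendant '{"dp":[[0,0,0],[0,0,0],[0,0,0],[0,0,0]],"rotation":[[0,0,0],[0,0,0],[0,0,0],[0,0,0]]}' 0.026 | tail -2
python3 - <<'E'
from h import *
meas();gap()
E
```

```text
grip_width: 26.8
finger_force: 30.0
bar [294.25 294.18] panel edge [581.35  18.63] 2.18 t 26.85 w 26.8 ff 30.003505647182465 F [-8.  -1.9  0.9] p [ 449.5 -186.3   15.7]
gap [None, None, (np.float64(78.5), np.float64(79.5), 614)]
```

```bash
python3 - <<'E'
from h import *
import pickle
def edge(c):
    p=c['pixels'].astype(float); p=cv2.GaussianBlur(p,(0,0),1); out=[]
    for r in range(15,55,8):
        v=p[r,:,0]-p[r,:,2]*.0; k=[i for i in range(150,300) if v[i]>120>=v[i+1]]
        if k: out.append(cast(c,(k[0]+(v[k[0]]-120)/(v[k[0]]-v[k[0]+1]),r),27)[0][1])
    return np.round(out,2)
def hous(c):
    # housing left edge against board, rows 90-110
    p=c['pixels'][90:110,:,0].astype(float).mean(0); k=[i for i in range(180,300) if p[i]>120>=p[i+1]]
    return [cast(c,(i,100),54)[0][1].round(2) for i in k[:2]]
a=pickle.load(open('s7.pkl','rb'))[0]; b=cap('wrist')
for c in (a,b): print(edge(c),hous(c),bar(c))
E
```

```text
[-146.81 -146.84 -146.78 -147.37 -147.5 ] [np.float64(-158.71)] 256.6818207252407
[-146.95 -146.93 -148.25 -148.69 -148.69] [np.float64(-158.45)] 294.2459815936186
```

```bash
python3 -c "
from h import *
print(workorder.close_job())"
```

```text
the job is handed in; nothing more can be done
None
```

The top panel lies on the board edge to edge and flush with the first one, and the job was handed in with the trigger held at its stop and the pad pressed in an estimated 8.4 mm: past the 7 mm aimed for, but within the good 4–10 mm.

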